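# Draw a battery cartridge from its deep bay with the pull rod

## Robot

A 6-joint arm with a two-finger parallel gripper is mounted at the origin on the work surface. World frame = base frame: x ahead of the robot, y to its left, z up, the work surface at z = 0. Lengths are in m, angles in rad, forces in N, time in s.
With the tool pointing down it reaches from about 0.35 to 0.8 m from the base axis. Payload 7.3 kg.
Tool frame: the origin (TCP) lies between the finger pads; the fingertips stand 25 mm ahead of it and the grasp point (between the pads) lies 6 mm ahead of it (r.tip_extent is the distance from the TCP to the fingertips, in m); z points along the fingers, y is the direction in which the jaws open and shut (so a half turn about z gives the same grasp; the last joint's range is limited). The gripper opens to 85 mm and grips with 20 to 120 N. Pads are 22 mm wide; open, the fingers measure 114 mm over their backs; the gripper's body (76 mm by 85 mm) begins 54 mm behind the grasp point. The pads swing forward as they close: fully open they stand 13 mm farther back than shut.
Start: joints at [-1.492, 0.342, 1.524, -0, 1.275, -0.146], TCP at [0.117, -0.512, 0.256] pointing down, gripper open.
Joint ranges: [-2.53, 2.53], [-0.77, 2.02], [0.04, 2.7], [-1, 4.14], [0.28, 2.66], [-3.11, 3.11]. Speed limits (rad/s): [2.57, 2.57, 3.14, 3.14, 3.14, 3.14].

## Interface

Orientations are given as a unit quaternion [x, y, z, w].
In Python, from workcell import r, command_gripper, optics gives the robot as it stands. The module is installed in compiled form; this text tells all that it offers. Calls block until the motion is done:
- r.reach(position, orientation): joint-space move of the TCP to a pose.
- r.move_straight(position, orientation=None, speed=0.15, max_force=None): straight line of the TCP; orientation=None keeps the orientation; speed is the mean speed in m/s. With max_force (N) it stops when the force on the tool has changed by that much, and returns True; else False.
- r.movej(angles): joint-space move.
- command_gripper(opening, force=None): finger opening in m; force is the grip in N (None keeps the last); returns when the fingers have stopped.
- r.hold(seconds).
- r.solve_ik(position, orientation): joint angles nearest the present ones, or None.
- r.read_state(): the state.
- optics.get_image(name): name is "scene" or "top"; returns (picture, depth): 420x560x3 uint8, red, green, blue; 420x560 float32, m along the optical axis (not along the pixel's ray), 0 where there is no reading.
- optics.camera_model(name): a dict with "K" (3x3 intrinsics, pixels), "R" (3x3) and "t" (3): a world point X has camera coordinates R X + t. Camera axes: x right, y down, z forward; pixel columns grow to the right and rows downward; lengths in m; the calibration is good to about 2 mm. A picture is of the moment at which its call begins. camera_model takes no time and is no camera call.
A pose or a line that the arm cannot do raises r.PlanningError and nothing moves.
- r.finish_job(): hands the job in, once; it reports no verdict.
The state is a dict: "time_s": time; "joint_positions": joint angles; "dq": joint speeds; "tau": joint torques, N m; "eef_pos": TCP position; "eef_rot": TCP orientation; "contact_force": force on the tool from outside, world axes, zero at the start; "torque": the same for the moment, N m; "grip_width": finger opening in m.
Only numpy, scipy, OpenCV 4.12 (cv2) and the standard library are available. Lean on these libraries where they do the work, as an engineer would, in place of code of your own. Each camera call takes 0.05 s, during which the arm holds its last target. There are 200 camera calls.

## Task

Take the pull rod from its rack, reach down into the control box's bay with it, catch the battery cartridge by the keyhole in its top plate and draw it out without forcing anything, never pressing or pulling hard. Set it down softly, upright, in the empty compartment of the tray, unhook the rod and hang it back in the hole of the rack that it came from. Lift the cartridge with the rod alone, and leave the other things as they are.

Things in the scene. Friction and masses are not known exactly. Their poses are not given: they have to be found in the camera images.
- rod: The pull rod, upright in the rack, 110 g. A round collar 36 mm across, 5 mm thick; above it a black square handle 18 x 18 mm, 5 to 73 mm above the collar's underside (grip it about 38 mm up). Below it a telescoping shank, 9 mm then 7 mm thick. Origin: centre of the collar's underside, on the axis; z up, x and y square to the handle's flat sides.
- holder: The plywood tool rack, fixed, 76 (its x) x 156 (its y) x 120 mm high, open at its +x side. Origin: centre of its underside. The rod hangs, with play, in a 24 mm hole right above the origin, through the 10 mm top board, its collar resting on the board. A nut driver and a screwdriver stand 55 mm to either side along its y (20 mm thick, up to 162 mm high).
- control_box: The grey control box, fixed, 170 (its x) x 250 (its y) x 140 mm high. Origin: centre of its underside. Two open-topped bays, 55 x 55 mm, go straight down at its y = -50 and +50 mm (x = 0). Each bay's floor is a sprung contact carrier 10 mm above the table: a push of more than about 5 to 10 N sinks what stands on it, up to 6 mm at 13 to 18 N, then it is solid.
- cartridge: The battery cartridge to draw: black block 50 x 50 mm, 48 mm high, 0.2 to 0.35 kg, square to the box at the bottom of one of the bays, its top 82 mm below the rim, 5 mm of play. Origin: centre of its underside, z up. Its top is a 3 mm aluminium plate (45 to 48 mm up) with a keyhole; under the plate is a cavity 44 x 44 mm, 8 mm high (floor 37 mm up). Hanging free, it can turn about the rod.
- blank: A plain grey filler block, 50 x 50 x 46 mm with a flat top, no keyhole, in the other bay; leave it. Origin: centre of its underside.
- tray: The grey tray, fixed, 176 mm (its x) x 90 mm (its y), outer walls and divider 4 mm thick and 26 mm high, floor 5 mm thick. Origin: centre of its underside. A divider across the middle makes two compartments 82 x 82 mm; the one towards its -x is empty.
- tray_free (a point): Point on the floor of the tray's empty compartment, at the middle of it, 5 mm above the table; its axes are the tray's.
- spare: A second cartridge, just like the first, already standing in the tray's other compartment; leave it. Origin: centre of its underside.
- spool: A steel solder spool 44 mm in diameter, 30 mm high, standing on the table; leave it. Origin: centre of its underside.
- tape_roll: A roll of tape lying flat, 100 mm in diameter, 36 mm high; leave it. Origin: centre of its underside.
- board_a: A blue circuit board 58 x 42 mm, 6 mm high, on the table; leave it. Origin: centre of its underside.
- board_b: Another such circuit board; leave it. Origin: centre of its underside.
- motor: A small steel motor lying on its mount, 45 mm long, 36 mm high; leave it. Origin: centre of its underside.
- shoe (a point): Sprung contact shoe low in the +y wall of the +y bay (the other bay has the same), 23 to 41 mm above the table. It presses what stands in the bay against the -y wall with about 3.5 N, so that a cartridge drags (some 3 to 8 N besides its weight) over the first 30 mm as it moves up or down.
- keyhole (a point): Centre of the keyhole's round opening, 16.5 mm across, at the plate's upper face: 13.5 mm from the cartridge's axis towards its -x. The rod's button passes it with 1.25 mm to spare all round. Axes are the cartridge's.
- slot_end (a point): Where the rod's axis belongs for lifting: on the cartridge's axis, at the plate's upper face. A slot 9 mm wide runs from the round opening along the cartridge's +x to a dead end 4.5 mm past this point; the shank meets the end when its axis is 1 mm past it. The button, under the plate, then carries the cartridge level.
- rod_tube (a point): Foot of the rod's outer tube (80 mm below the collar). From it comes the 7 mm inner shank, ending in a flat steel button 14 mm across, 5 mm thick. The shank is locked at the length it was last used at: the button's underside is somewhere from 96 to 118 mm below the collar's underside; it is not measured, so find it by touch (or sight).
There are look-alikes about, which are no part of the job. Leave any green look-alike of the holder alone. Of the things that look like the tray, the larger one is meant.

How it is judged:
By the outcome, as a careful person would: the job done as asked, in the order asked, and still so for the second after the job is handed in, with the robot touching nothing.
It also fails if it takes over 69 s, if anything falls off the work surface, if the arm or the gripper's body presses on something with over 40 N, if the wrist force passes 120 N, or if a joint passes its speed limit or range.

## Working session

There is one attempt and no reset: what is moved stays moved. The work goes in short steps, each a Python script; the robot and the scene stay as the last script left them, time stands still between calls to the robot, and variables do not carry over. Pictures are saved under pics/ and viewed, about 8 in all and at most 12, crops included, and the job is handed in when it is done.

```bash
mkdir -p pics; python3 - <<'E'
from workcell import r,command_gripper,optics
import cv2,numpy as np
for n in("scene","top"):
    im,d=optics.get_image(n);np.savez(f"pics/{n}0.npz",im=im,d=d)
    cv2.imwrite(f"pics/{n}0.png",cv2.resize(im[:,:,::-1],(784,588),interpolation=cv2.INTER_CUBIC))
    m=optics.camera_model(n);print(n,m["K"].round(1).tolist(),m["R"].round(3).tolist(),m["t"].round(3).tolist())
s=r.read_state();print(s["time_s"],s["eef_rot"],s["contact_force"],r.tip_extent)
E
```

```text
scene [[430.4, 0.0, 273.9], [0.0, 430.4, 211.1], [0.0, 0.0, 1.0]] [[0.276, 0.961, 0.004], [0.712, -0.202, -0.672], [-0.645, 0.189, -0.74]] [-0.133, -0.3, 1.57]
top [[471.8, 0.0, 283.0], [0.0, 471.8, 204.1], [0.0, 0.0, 1.0]] [[-0.018, -1.0, 0.005], [-0.979, 0.017, -0.201], [0.201, -0.009, -0.98]] [-0.004, 0.544, 0.96]
0.1 [ 9.93685711e-01  1.12197249e-01  2.21832570e-05 -6.95981071e-04] [0.00045233 0.40750288 0.43612675] 0.025
```

View pics/scene0.png

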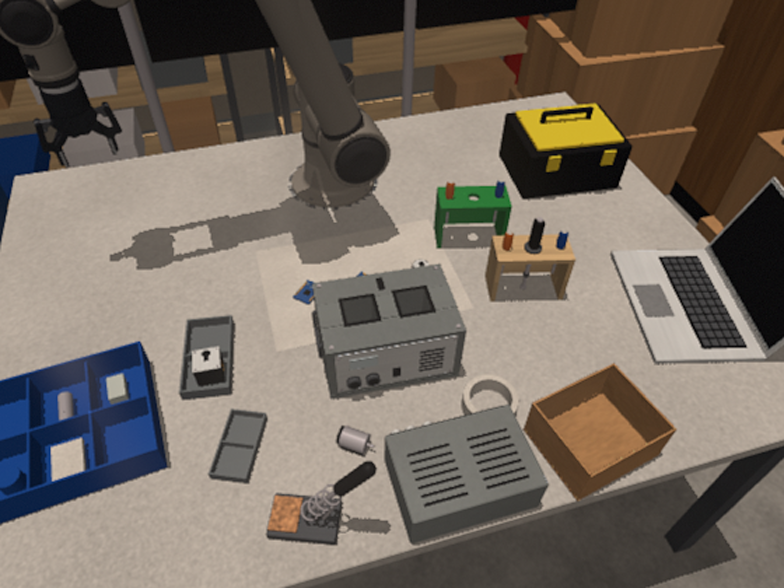

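View pics/top0.png

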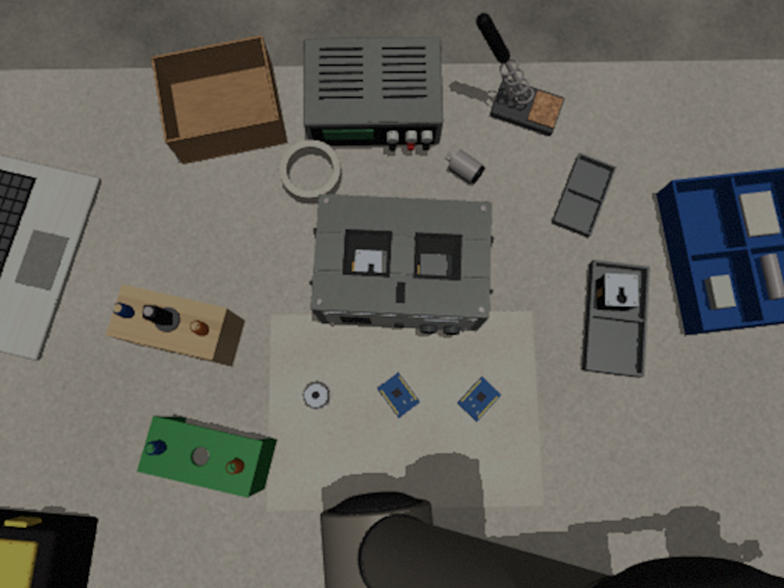

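The scene view shows the plywood rack with the rod at (535,240) and the box with its two bays. The larger tray is at (208,355), with the spare in its near half. The top view shows the cartridge in the left (+y) bay at (368,260), the rod at (155,315), and the tray at (617,318) with its empty compartment at (613,347).

```bash
cat > h.py <<'E'
import numpy as np,cv2
from workcell import r,command_gripper,optics
def ray(n,uv,z):
    m=optics.camera_model(n);R,t,K=map(np.array,(m["R"],m["t"],m["K"]))
    c=-R.T@t;d=R.T@np.linalg.inv(K)@np.array([uv[0],uv[1],1.]);return c+d*(z-c[2])/d[2]
def proj(n,X):
    m=optics.camera_model(n);p=np.array(m["K"])@(np.array(m["R"])@np.array(X)+m["t"]);return p[:2]/p[2]
def cloud(n,d):
    m=optics.camera_model(n);K=np.array(m["K"]);v,u=np.mgrid[:420,:560]
    P=np.stack([(u-K[0,2])/K[0,0]*d,(v-K[1,2])/K[1,1]*d,d],-1)
    return (P-m["t"])@np.array(m["R"])
E
python3 - <<'E'
from h import *
T=np.load("pics/top0.npz");P=cloud("top",T["d"]);im=T["im"];Z=P[...,2]
hsv=cv2.cvtColor(im,cv2.COLOR_RGB2HSV)
def rect(mask,z,name,x0,x1,y0,y1):   # pixel window; points onto plane z
    m=np.zeros(mask.shape,np.uint8);m[y0:y1,x0:x1]=mask[y0:y1,x0:x1]
    c=max(cv2.findContours(m,cv2.RETR_EXTERNAL,cv2.CHAIN_APPROX_NONE)[0],key=cv2.contourArea)[:,0]
    w=np.array([ray("top",p,z)[:2] for p in c],np.float32)
    q=cv2.minAreaRect(w);print(name,np.round(q[0],4),np.round(q[1],4),round(q[2],2),"z med",np.median(Z[m>0]).round(4))
    return q
rect(abs(Z-.14)<.008,.14,"box",215,360,130,240)
rect(abs(Z-.12)<.008,.12,"rack",70,180,195,265)
rect((Z>.012)&(Z<.045),.026,"tray",410,470,180,275)
rect((Z>.02)&(Z<.12),.058,"bay+y",245,282,165,200)
print("table",np.median(Z[300:340,210:260]))
print("cam",[(-np.array(optics.camera_model(n)["R"]).T@optics.camera_model(n)["t"]).round(3) for n in("top","scene")])
for k,(x,y,w) in enumerate([(235,160,100)]):pass
a=cv2.resize(im[155:215,235:340,::-1],None,fx=6,fy=6,interpolation=cv2.INTER_CUBIC)[:,:600]
b=cv2.resize(im[195:265,70:180,::-1],None,fx=5,fy=5,interpolation=cv2.INTER_CUBIC)[:200,:600] if 0 else im[205:238,75:155,::-1]
b=cv2.resize(b,(480,198),interpolation=cv2.INTER_CUBIC)
o=np.zeros((600,600,3),np.uint8);o[:360,:a.shape[1]]=a[:360];o[380:578,:480]=b
cv2.imwrite("pics/crop1.png",o)
E
```

```text
box [ 0.569  -0.0226] [0.2498 0.1727] 86.19 z med 0.1404
rack [0.4835 0.3123] [0.1588 0.0761] 76.08 z med 0.1201
tray [ 0.4926 -0.3598] [0.0943 0.1776] 81.89 z med 0.0249
bay+y [0.5925 0.0298] [0.0583 0.0536] 89.01 z med 0.0595
table 0.0002563366263371315
cam [array([ 0.34 , -0.005,  1.049]), array([ 1.264, -0.229,  0.961])]
```

View pics/crop1.png

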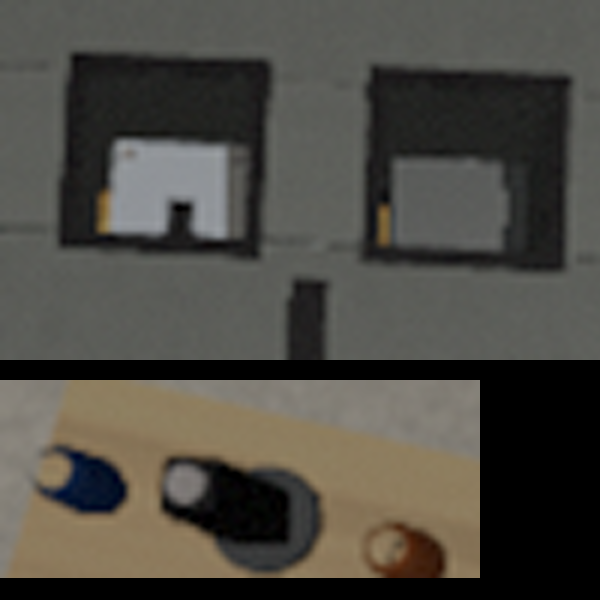

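The crop shows the cartridge plate with a dark slot at crop (180,220), centred and running out towards the robot. The gold shoe is on the +y side. So the cartridge's +x points along world +x, and the keyhole is on the robot side. The rod's collar is at crop (268,520).

```bash
cat >> h.py <<'E'
from scipy.spatial.transform import Rotation as Ro
def down(a):  # tool down, jaws opening along world angle a (deg)
    a=np.deg2rad(a);c,s=np.cos(a),np.sin(a)
    return Ro.from_matrix(np.array([[-s,c,0],[c,s,0],[0,0,-1]]).T).as_quat()
E
python3 - <<'E'
from h import *
B=np.array([235,155]);f=lambda p,o,z:ray("top",(np.array(p)/6+o)-.4,z)[:2].round(4)
for p in[(72,55),(268,63),(62,243),(258,255)]:print("rim",f(p,B,.14))
print("bay c",np.mean([f(p,B,.14) for p in[(72,55),(268,63),(62,243),(258,255)]],0))
for p in[(372,68),(570,77),(364,260),(565,268)]:print("rim2",f(p,B,.14))
for n,p in[("far L",(110,138)),("far R",(248,144)),("slotend",(180,202))]:print(n,f(p,B,.058))
print("collar",f((268,140),[75,205],.123))
T=np.load("pics/top0.npz");P=cloud("top",T["d"]);Z=P[...,2]
# handle top from depth, tray floor
m=(Z[205:240,75:155]>.17);Q=P[205:240,75:155][m];print("handle top",Q.mean(0),len(Q),Q[:,2].max(),Q.min(0),Q.max(0))
m=np.zeros(Z.shape,np.uint8);m[225:272,412:468]=(abs(Z-.005)<.004)[225:272,412:468]
c=max(cv2.findContours(m,0,1)[0],key=cv2.contourArea)[:,0]
print("free",cv2.minAreaRect(np.array([ray("top",p,.005)[:2] for p in c],np.float32)))
for a in(-14,166):
    q=r.solve_ik([.483,.312,.3],down(a));print(a,None if q is None else np.round(q,2))
    q=r.solve_ik([.572,.026,.36],down(a));print(a,None if q is None else np.round(q,2))
for a in(0,90,-90,180):
    for p in([.56,.025,.36],[.45,-.354,.3]):
        q=r.solve_ik(p,down(a));print(a,None if q is None else np.round(q,2))
E
```

```text
rim [0.6096 0.0585]
rim [ 0.6057 -0.0068]
rim [0.5454 0.062 ]
rim [ 0.5402 -0.0025]
bay c [0.575225 0.0278  ]
rim2 [ 0.6034 -0.0415]
rim2 [ 0.5992 -0.1074]
rim2 [ 0.5379 -0.0373]
rim2 [ 0.5341 -0.1033]
far L [0.6025 0.0505]
far R [0.5994 0.0007]
slotend [0.5783 0.0255]
collar [0.4869 0.312 ]
handle top [0.47478441 0.28745236 0.24849691] 160 1.049119115901305 [ 0.33976621 -0.00479935  0.17005376] [0.49513743 0.32131406 1.04911912]
free ((0.4515683650970459, -0.3597009778022766), (0.07745001465082169, 0.08019185066223145), 81.83362579345703)
-14 [ 0.44  0.41  1.3  -0.    1.43  0.68]
-14 [-0.09  0.38  1.19 -0.    1.58  0.16]
166 [ 0.44  0.41  1.3  -0.    1.43 -2.46]
166 [-0.09  0.38  1.19 -0.    1.58 -2.99]
0 [-0.09  0.36  1.22 -0.    1.56 -0.09]
0 [-0.8   0.4   1.31 -0.    1.43 -0.8 ]
90 [-0.09  0.36  1.22 -0.    1.56 -1.66]
90 [-0.8   0.4   1.31 -0.    1.43 -2.37]
-90 [-0.09  0.36  1.22 -0.    1.56  1.48]
-90 [-0.8   0.4   1.31 -0.    1.43  0.77]
180 [-0.09  0.36  1.22 -0.    1.56  3.05]
180 [-0.8   0.4   1.31 -0.    1.43  2.34]
```

```bash
python3 - <<'E'
from h import *
a=-14;p=np.array([.486,.312])
command_gripper(.055)
r.reach([*p,.30],down(a))
s=r.read_state();print("t",s["time_s"],s["contact_force"],s["grip_width"])
print(r.move_straight([*p,.164],speed=.1,max_force=6))
command_gripper(0.0,40);s=r.read_state();print(s["time_s"],s["eef_pos"],s["contact_force"],s["torque"],s["grip_width"])
r.move_straight([*p,.184],speed=.05);
r.move_straight([*p,.35],speed=.1);r.hold(.3)
s=r.read_state();print(s["time_s"],s["eef_pos"],s["contact_force"],s["torque"],s["grip_width"])
for n in("scene","top"):
    im,d=optics.get_image(n);np.savez(f"pics/{n}1.npz",im=im,d=d)
    u,v=proj(n,[*p,.25]).astype(int);print(n,u,v)
    c=im[max(v-50,0):v+50,max(u-65,0):u+65,::-1];c=cv2.resize(c,(780,int(780*c.shape[0]/c.shape[1])),interpolation=cv2.INTER_CUBIC)
    cv2.imwrite(f"pics/{n}1.png",c)
E
```

```text
t 3.6667 [-0.17460099  0.11704871 -0.13534673] 0.055415243357032316
False
5.5917 [0.4861301  0.31212397 0.16442322] [-1.01491708 -0.2036      2.449107  ] [-0.00429895  0.13450448  0.00557571] 0.019039153717710637
8.25 [0.48598498 0.31198642 0.34986351] [ 0.01035002  0.92689223 -0.86157694] [-0.05343484 -0.06242749  0.03838323] 0.01890541812881674
scene 388 140
top 94 217
```

View pics/scene1.png

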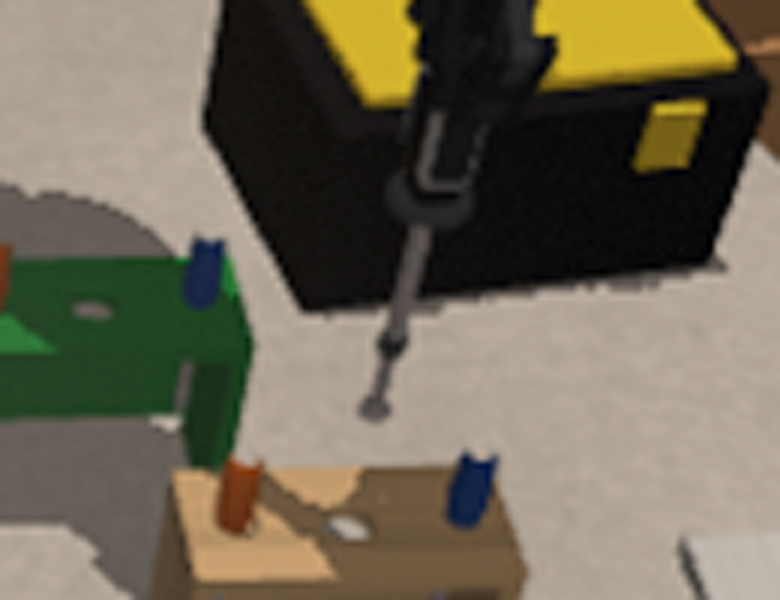

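The rod hangs from the gripper. Its collar is at crop (430,200), its button at (375,410), and the rack hole at (350,527).

```bash
python3 - <<'E'
from h import *
o=np.array([323,90])
for z in(.306,.226,.199,.21,.19):print(z,(proj("scene",[.486,.312,z])-o+.4)*6)
print("hole",ray("scene",np.array([350,527])/6+o-.4,.12))
# invert: axis point on button centre vs collar underside: rays at nominal heights
print("collar",ray("scene",np.array([430,203])/6+o-.4,.306))
for z in(.19,.2,.21):print("button",z,ray("scene",np.array([375,408])/6+o-.4,z))
T=np.load("pics/top1.npz")["im"][:,:,::-1]
c=cv2.resize(T[195:260,50:150],(780,507),interpolation=cv2.INTER_CUBIC);cv2.imwrite("pics/top1b.png",c)
E
```

```text
0.306 [425.03575132 200.92584047]
0.226 [387.34363063 349.1173526 ]
0.199 [375.48531898 395.73985894]
0.21 [380.26714267 376.93949243]
0.19 [371.62223452 410.92808176]
hole [0.48916606 0.31411976 0.12      ]
collar [0.4878879 0.3133551 0.306    ]
button 0.19 [0.48456567 0.31438095 0.19      ]
button 0.2 [0.49466524 0.30733704 0.2       ]
button 0.21 [0.50476481 0.30029313 0.21      ]
```

View pics/top1b.png

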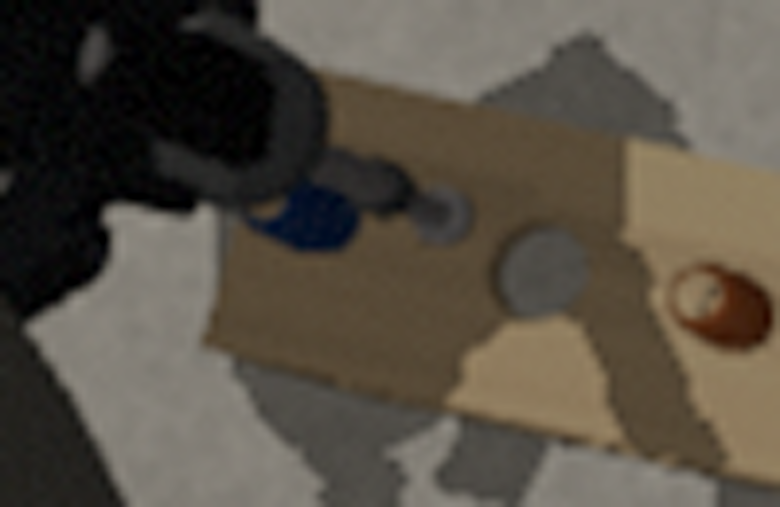

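The rod is vertical, with the button at crop (441,213) and the rack hole at (541,271). The button's underside is about 115 mm below the collar.

```bash
python3 - <<'E'
from h import *
f=lambda p,z:ray("top",np.array(p)/7.8+[50,195]-.4,z).round(4)
print("hole",f((541,271),.12),f((541,271),.118));
for z in(.19,.194):print("button",f((441,213),z))
print("collar",f((240,115),.308))
# touch the box top, between the bays, with the button to find the rod's length
p=np.array([.567,-.023]);p=np.array([.5705,-.023])
r.reach([*p,.35],down(-14));
print(r.move_straight([*p,.31],speed=.08))
f0=r.read_state()["contact_force"]
hit=r.move_straight([*p,.275],speed=.02,max_force=2.5)
s=r.read_state();print(hit,s["time_s"],s["eef_pos"],f0,s["contact_force"],"L est",s["eef_pos"][2]-.044-.14)
r.move_straight([*p,.33],speed=.08);print(r.read_state()["time_s"])
E
```

```text
hole [0.4845 0.3135 0.12  ] [0.4848 0.3142 0.118 ]
button [0.4879 0.3138 0.19  ]
button [0.4872 0.3123 0.194 ]
collar [0.4886 0.3122 0.308 ]
False
True 11.05 [ 0.57055912 -0.023004    0.30043519] [ 0.46493464  0.32740285 -0.63071311] [-0.40344179  1.15964038  4.67577711] L est 0.11643519306289518
11.5833
```

```bash
python3 - <<'E'
from h import *
g=cv2.cvtColor(np.load("pics/top0.npz")["im"],cv2.COLOR_RGB2GRAY).astype(int)
print("cols 250-280, rows 174-198");
for v in range(174,198):print(v,*g[v,250:280])
for z,x,y in((.058,.574,.0255),):print(proj("top",[x,y,z]))
E
```

```text
cols 250-280, rows 174-198
174 34 38 33 36 31 37 31 33 36 33 34 32 34 34 36 35 33 34 36 31 34 33 35 35 34 36 32 30 25 64
175 32 34 33 32 33 31 32 34 32 31 32 36 35 31 32 35 35 33 34 36 32 36 32 35 33 30 33 28 29 71
176 32 33 35 33 33 31 34 36 33 33 34 33 30 33 33 32 31 33 32 33 32 34 32 36 34 32 30 25 23 72
177 33 33 33 32 28 28 27 27 23 29 28 28 26 29 33 30 28 28 31 30 27 30 32 32 28 35 32 30 27 71
178 35 35 32 38 88 116 113 112 104 90 89 89 91 91 81 67 69 68 58 45 44 47 50 45 34 31 32 26 25 70
179 34 33 32 58 125 150 141 144 146 138 138 139 137 139 133 127 127 128 122 117 117 120 105 73 68 63 44 28 26 73
180 31 32 28 71 120 134 117 127 149 147 150 150 150 149 150 150 149 150 150 151 151 154 131 86 86 79 57 25 28 72
181 34 32 29 71 119 138 133 138 149 148 147 148 146 146 147 148 147 147 147 147 149 149 127 80 72 67 52 23 28 71
182 33 32 28 74 129 150 149 147 147 146 147 147 147 147 145 146 146 148 146 147 147 149 127 82 78 76 59 28 25 74
183 32 32 26 91 137 148 148 147 148 147 148 147 147 148 147 147 147 147 146 146 147 148 127 85 91 83 55 23 27 73
184 34 32 30 100 142 148 147 148 1
[... 794 characters left out ...]
48 147 150 131 62 26 27 56 122 151 147 147 149 127 85 90 74 39 26 61 89
192 30 83 123 143 152 150 151 150 150 150 151 154 127 48 27 24 69 129 153 149 149 151 129 86 91 74 34 25 60 91
193 26 76 103 115 126 127 127 127 127 129 133 132 106 39 24 28 53 112 140 141 147 153 131 86 91 75 32 28 57 89
194 28 24 24 19 35 48 48 45 46 60 75 67 40 28 26 30 29 58 91 98 113 126 106 71 75 59 27 26 51 76
195 20 24 27 25 23 27 24 28 26 26 25 26 26 30 29 29 31 27 29 20 22 22 25 25 24 27 30 28 59 83
196 68 60 51 52 55 56 56 51 34 27 31 28 25 26 30 30 30 24 22 23 23 26 24 30 28 30 25 29 71 98
197 92 88 82 80 82 85 86 80 72 68 69 68 69 70 67 69 68 67 65 67 67 69 62 53 42 34 36 27 66 94
[264.62346523 190.20216606]
```

```bash
python3 - <<'E'
from h import *
x=np.array([np.cos(np.deg2rad(-3.81)),np.sin(np.deg2rad(-3.81))])
for v in(187.5,187.93):print("end->c",ray("top",(264.67,v),.058)[:2]-.0045*x)
print("far->c",ray("top",(264,178.23),.058)[:2]-.025*x)
E
```

```text
end->c [0.5755012  0.02563522]
end->c [0.57454658 0.02564532]
far->c [0.57573883 0.02823094]
```

```bash
cat >> h.py <<'E'
X=np.array([.9978,-.0664]);Y=np.array([.0664,.9978]);D=.1604  # TCP height over button underside
KEY=np.array([.5601,.0255])
def st(tag=""):
    s=r.read_state();print(tag,round(s["time_s"],2),s["eef_pos"].round(4),s["contact_force"].round(2),round(s["grip_width"],4));return s
E
python3 - <<'E'
from h import *
q=down(-14)
r.move_straight([*KEY,.33],q,speed=.1)
r.move_straight([*KEY,D+.064],speed=.12);st("above")
for a,b in[(0,0),(1,0),(-1,0),(0,1),(0,-1),(2,0),(1,1),(1,-1),(-1,1),(-1,-1),(-2,0)]:
    p=KEY+X*a*.001+Y*b*.001
    z=r.read_state()["eef_pos"][2]
    r.move_straight([*p,z],speed=.03)
    hit=r.move_straight([*p,D+.0498],speed=.012,max_force=2.5);s=st((a,b,hit))
    if not hit or s["eef_pos"][2]<D+.054:print("IN");break
    r.move_straight([*p,D+.0605],speed=.03)
E
```

```text
above 13.27 [0.5606 0.0254 0.2252] [-0.71 -0.62 -0.48] 0.0193
(0, 0, False) 14.92 [0.5601 0.0255 0.2103] [ 0.65 -0.06 -1.06] 0.0192
IN
```

```bash
python3 - <<'E'
from h import *
h=r.move_straight([*KEY,D+.0486],speed=.01,max_force=2.5);st(("low",h))
p=KEY+X*.0155
h=r.move_straight([*p,D+.0486],speed=.015,max_force=2.5);s=st(("slide",h))
d=(s["eef_pos"][:2]-KEY)@X;print("slid",d)
E
```

```text
('low', False) 15.18 [0.5601 0.0255 0.2089] [-0.75  0.37 -0.73] 0.0194
('slide', False) 16.37 [0.5754 0.0245 0.2089] [-0.56 -0.79 -0.41] 0.0189
slid 0.015347914048772069
```

```bash
python3 - <<'E'
from h import *
h=r.move_straight([*(KEY+X*.0185),D+.0486],speed=.01,max_force=2.0);s=st(("slide",h))
d=(s["eef_pos"][:2]-KEY)@X;print("slid",d)
E
```

```text
('slide', True) 16.64 [0.5762 0.0246 0.2081] [ 0.34 -0.91 -0.37] 0.0194
slid 0.016163025220771964
```

```bash
python3 - <<'E'
from h import *
for k in(.0165,.0175,.0185):
    h=r.move_straight([*(KEY+X*k),D+.0486],speed=.01,max_force=4);r.hold(.15);s=st((k,h));print((s["eef_pos"][:2]-KEY)@X)
    if h or s["contact_force"][0]<-2: break
E
```

```text
(0.0165, False) 17.08 [0.5764 0.0244 0.2089] [-1.77  0.61 -0.64] 0.0191
0.016372143323864684
(0.0175, False) 17.48 [0.5773 0.0244 0.2088] [-2.61  0.05 -0.81] 0.019
0.017228763525175786
```

```bash
python3 - <<'E'
from h import *
p=KEY+X*.0161
r.move_straight([*p,D+.0486],speed=.02);st("back")
for dz in(.004,.012,.025,.04):
    h=r.move_straight([*p,D+.0486+dz],speed=.03,max_force=18);s=st((dz,h))
    if h:break
else:
    h=r.move_straight([*p,.36],speed=.07,max_force=12);st(h);r.hold(.3);st()
E
```

```text
back 17.73 [0.5763 0.0243 0.2091] [-1.35 -0.12 -1.74] 0.0191
(0.004, False) 18.02 [0.5763 0.0244 0.2131] [ 0.11  0.22 -3.41] 0.0193
(0.012, False) 18.43 [0.5764 0.0244 0.2215] [-0.65 -0.58 -3.26] 0.0192
(0.025, False) 19.02 [0.5765 0.0244 0.2348] [-0.74  0.1  -0.69] 0.0188
(0.04, False) 19.67 [0.5762 0.0244 0.2492] [-0.01  0.79 -3.78] 0.0194
False 21.4 [0.576  0.0244 0.3595] [ 0.64 -0.35 -3.58] 0.0191
 21.7 [0.5761 0.0244 0.3599] [ 0.06  0.16 -3.51] 0.0191
```

```bash
python3 - <<'E'
from h import *
q=down(-14);p=[.4495,-.3575]
s=r.read_state();r.move_straight([*s["eef_pos"][:2],.375],speed=.1)
r.move_straight([.53,-.12,.375],q,speed=.15);r.move_straight([*p,.375],q,speed=.15)
r.move_straight([*p,.27],speed=.12);r.hold(.3);st()
ims=[]
for n in("scene","top"):
    im,d=optics.get_image(n);np.savez(f"pics/{n}2.npz",im=im,d=d)
    u,v=proj(n,[*p,.08]).astype(int);u0,v0=max(u-50,0),max(v-50,0);print(n,u0,v0)
    ims.append(cv2.resize(im[v0:v0+100,u0:u0+100,::-1],(400,400),interpolation=cv2.INTER_CUBIC))
cv2.imwrite("pics/c2.png",np.hstack(ims))
E
```

```text
26.31 [ 0.4496 -0.3576  0.2704] [ 0.54  0.28 -4.26] 0.0192
scene 92 175
top 400 193
```

View pics/c2.png

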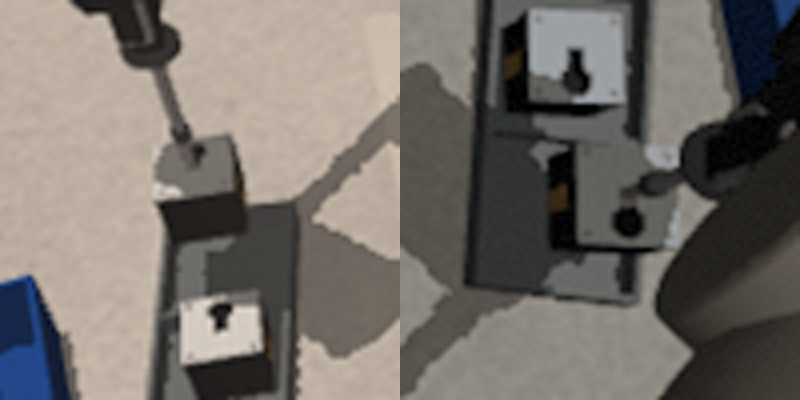

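The scene crop shows the cartridge hanging level over the empty compartment. In the top crop the keyhole is at (628,222), on the robot side, and the yaw is still about that of the box.

```bash
python3 - <<'E'
from h import *
p=[.4495,-.3575]
r.move_straight([*p,.2115],speed=.06);st("near")
h=r.move_straight([*p,.2035],speed=.01,max_force=2.2);st(h);r.hold(.2);s=st()
E
```

```text
near 27.53 [ 0.4497 -0.3577  0.212 ] [ 0.12 -0.12 -3.83] 0.019
True 28.27 [ 0.4492 -0.3572  0.2031] [ 0.57  0.33 -0.99] 0.0192
 28.48 [ 0.4489 -0.3569  0.2024] [-0.29 -0.18 -1.1 ] 0.0192
```

```bash
python3 - <<'E'
from h import *
p=[.4493,-.3573]
r.move_straight([*p,.2038],speed=.01);r.hold(.1);st()
ims=[]
for n in("scene","top"):
    im,d=optics.get_image(n);np.savez(f"pics/{n}3.npz",im=im,d=d)
    u,v=proj(n,[*p,.053]).astype(int);u0,v0=u-32,v-32;print(n,u0,v0)
    ims.append(cv2.resize(im[v0:v0+64,u0:u0+64,::-1],(400,400),interpolation=cv2.INTER_CUBIC))
cv2.imwrite("pics/c3.png",np.hstack(ims))
E
```

```text
28.87 [ 0.4493 -0.3573  0.2038] [-0.07 -0.48 -0.28] 0.0189
scene 112 199
top 413 212
```

View pics/c3.png

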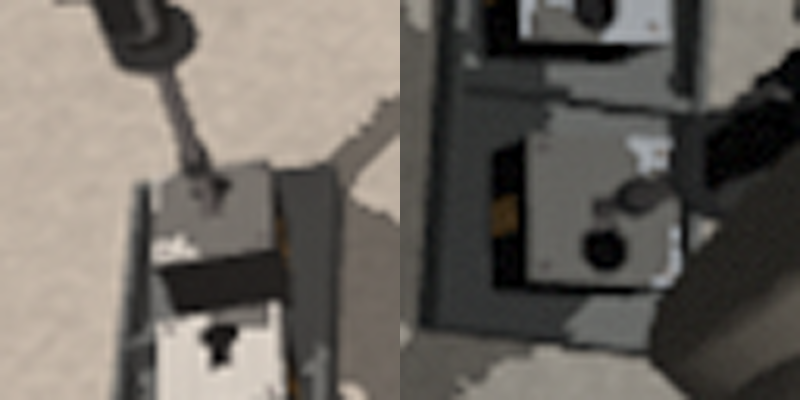

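The cartridge stands upright in the empty compartment. The keyhole is at crop (605,250), towards the robot.

```bash
python3 - <<'E'
from h import *
f=lambda p,z=.053:ray("top",(np.array(p)-[400,0])/6.25+[413,212]-.42,z)[:2]
L=f((527,130)),f((527,283));Bm=f((527,283)),f((655,289))
k=f((605,250));print("key",k,"corr",k-[.0016,.0011])
e=L[0]-L[1];print("yaw L",np.degrees(np.arctan2(e[1],e[0])))
e=Bm[0]-Bm[1];print("yaw B",np.degrees(np.arctan2(e[1],e[0]))-90)
a=np.deg2rad(-3);print("by rod",np.array([.4493,-.3573])-.0135*np.array([np.cos(a),np.sin(a)]))
e=np.array([.4493,-.3573])-(k-[.0016,.0011]);print(np.linalg.norm(e),np.degrees(np.arctan2(e[1],e[0])))
print(L,Bm)
E
```

```text
key [ 0.4352654  -0.35520574] corr [ 0.4336654  -0.35630574]
yaw L -4.7103640094387
yaw B -3.709380795925952
by rod [ 0.4358185  -0.35659346]
0.015666186360242022 -3.6387280346256756
(array([ 0.47663834, -0.3321343 ]), array([ 0.42460774, -0.32784713])) (array([ 0.42460774, -0.32784713]), array([ 0.42181265, -0.37096039]))
```

```bash
python3 - <<'E'
from h import *
U=np.array([-np.cos(np.deg2rad(4)),np.sin(np.deg2rad(4))]);p0=np.array([.4493,-.3573])
for k in(0.0140,):
    p=p0+U*k
    h=r.move_straight([*p,.2038],speed=.015,max_force=3);st(("slide",h))
r.hold(.15);st()
h=r.move_straight([*p,.2165],speed=.012,max_force=2.0);st(("up",h));r.hold(.15);st()
E
```

```text
('slide', False) 30.05 [ 0.4354 -0.3563  0.2038] [ 0.14  0.33 -1.33] 0.0192
 30.2 [ 0.4354 -0.3563  0.2038] [-0.12 -0.32 -0.57] 0.0191
('up', False) 31.41 [ 0.4353 -0.3563  0.2164] [-0.81 -0.45 -0.85] 0.0191
 31.56 [ 0.4353 -0.3563  0.2164] [-0.68 -0.12 -1.89] 0.0196
```

```bash
python3 - <<'E'
from h import *
p=r.read_state()["eef_pos"];
h=r.move_straight([*p[:2],.235],speed=.03,max_force=2.2);st(h)
print(np.mean([r.hold(.03) or r.read_state()["contact_force"] for _ in range(8)],0))
im,d=optics.get_image("scene");c=cv2.resize(im[180:280,90:190,::-1],(500,500),interpolation=cv2.INTER_CUBIC);cv2.imwrite("pics/c4.png",c)
E
```

```text
False 32.33 [ 0.4352 -0.3562  0.2349] [ 0.02 -0.24 -1.27] 0.0191
[-0.0359807   0.00779178 -1.23246742]
```

View pics/c4.png

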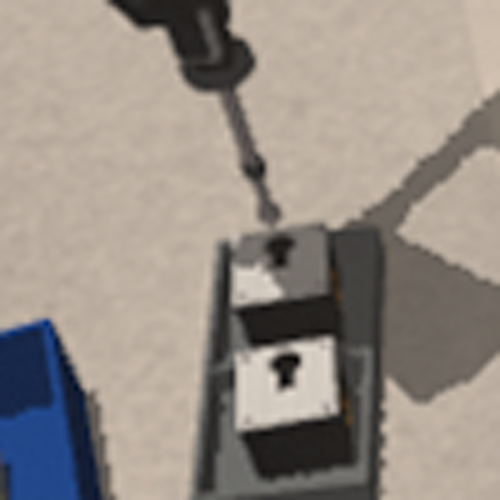

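The rod is out and free of the cartridge, and both cartridges stand in the tray. Now I return the rod to the rack.

```bash
python3 - <<'E'
from h import *
q=down(-14);p=[.485,.3122]
e=r.read_state()["eef_pos"];r.move_straight([*e[:2],.38],speed=.12)
r.reach([*p,.36],q);st("over")
r.move_straight([*p,.295],q,speed=.1)
h=r.move_straight([*p,.20],speed=.05,max_force=4);st(("in",h))
if not h:
    r.move_straight([*p,.17],speed=.03,max_force=4)
    h=r.move_straight([*p,.1625],speed=.01,max_force=2.5);st(("seat",h))
E
```

```text
over 36.38 [0.4855 0.3114 0.36  ] [-0.29  0.1  -1.73] 0.0194
('in', False) 39.23 [0.4851 0.3123 0.2003] [-0.55 -0.71 -1.29] 0.0192
('seat', True) 40.95 [0.4849 0.3122 0.1644] [-0.21  0.7   4.47] 0.0192
```

Seated where expected (TCP z .164). Next I release and check.

```bash
python3 - <<'E'
from h import *
r.move_straight([.485,.3122,.1645],speed=.02);st()
command_gripper(.05);r.move_straight([.485,.3122,.30],speed=.1);st()
r.reach([.40,.05,.35],down(-14));r.hold(.3)
ims=[]
for n,(x,y) in(("scene",(.486,.312)),("scene",(.46,-.35)),("top",(.486,.312)),("top",(.46,-.35))):
    im,d=optics.get_image(n);u,v=proj(n,[x,y,.1]).astype(int);u0,v0=max(u-45,0),max(v-35,0)
    ims.append(cv2.resize(im[v0:v0+70,u0:u0+90,::-1],(390,300),interpolation=cv2.INTER_CUBIC))
cv2.imwrite("pics/c5.png",np.vstack([np.hstack(ims[:2]),np.hstack(ims[2:])]));st()
E
```

```text
41.2 [0.485  0.3122 0.1645] [0.25 0.03 0.93] 0.0187
 43.11 [0.4848 0.3121 0.2993] [-0.36 -0.15 -0.34] 0.0499
 44.69 [0.4001 0.0502 0.3499] [0.49 0.22 0.09] 0.0499
```

View pics/c5.png

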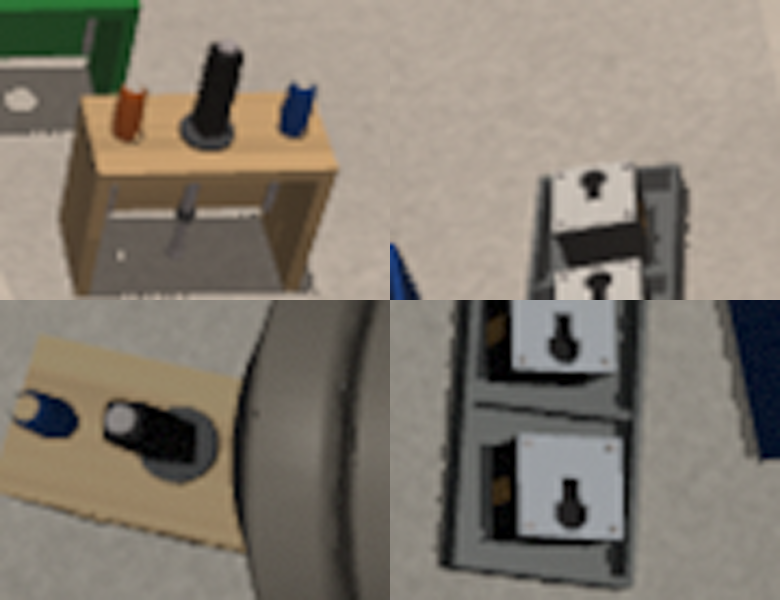

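The rod hangs with its collar flat on the board, and the cartridge stands upright in the free compartment, seen at (570,490).

```bash
python3 -c "
from h import *
r.finish_job();st()"
```

```text
the job is handed in; nothing more can be done
the job is handed in; nothing more can be done
```

The cartridge is out of the +y bay and standing upright in the tray's empty compartment. The rod is unhooked and back in its own hole in the plywood rack. I handed the job in at about 45 s on the robot clock, against the 69 s limit.

- **Rod length:** a light touch on the box top put the button about 116 mm below the collar.
- **Catch:** the button went into the keyhole on the first try. The shank met the slot end about 16 mm along, with about 2 N of push, a little farther than the expected 14.5 mm. I had either entered slightly off-centre or nudged the cartridge within its play, so I backed off about 1 mm before lifting.
- **Lift and set-down:** the force readings taken on the way up showed at most about 4 N of pull. Set-down stopped on contact at about 2–3 N, and the rod came free without lifting the cartridge.
- **Last checks:** the final pictures show the cartridge upright beside the spare, and the rod's collar flat on the rack board. The gripper was clear of everything. I did not re-measure the small items I was to leave alone, and the arm touched none of them.
- **Disagreement:** both cameras read about 1.5 mm off from the gripper's position, within their stated accuracy, and I corrected for it.

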